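# Counter-hold the bolt behind a card bracket

### The job

Get the card jig ready: slide the brass spacer collar over the upright guide post until it sits flat on the post's shoulder, and let go of it. Then reach down into the narrow gap behind the aluminium bracket, grip the hidden hex bolt head firmly between the two fingers so that the running nut driver no longer turns it, and finish while still holding it; nothing is put down or released at the end. Do not lean on the purple card, and leave the other things on the bench where they are.

Things in the scene. Friction and masses are not known exactly. Their poses are not given: they have to be found in the camera images.
- jig: card jig, fixed: black base plate 130 x 190 x 10 mm with a green board, carrying bracket, card, guide post and nut driver. Origin on the bench straight below the bolt head's centre; z up; x along the bolt, from the nut driver (yellow motor at -x, top 73 mm above the bench) through the bracket to the purple card (+x); y towards the guide post. Its place and yaw vary
- gap (a point): middle of the mouth of the gap behind the bracket, 84 mm above the bench, straight over the bolt head. The gap is 39 mm wide along the jig's x and open at the top and both y ends. Bracket: aluminium plate 3 mm thick, 100 mm wide along y, top 84 mm above the bench, rear face at jig x = -19 mm. The gap's floor is 11 mm above the bench
- card: upright purple circuit card, black heat sink on its far side: far wall of the gap, fixed, 110 mm wide along the jig's y, top 70 mm above the bench, near face at jig x = +20 mm. Origin at the middle of its lower edge, axes as the jig's. Delicate: a push over 12 N is too much
- shoulder (a point): centre of the post's shoulder (diameter 32 mm), 36 mm above the bench, 95 mm from the bolt along the jig's +y: the collar's underside must sit here. The steel post above it is 16 mm in diameter, upright, 44 mm high from shoulder to tip (tip 80 mm above the bench), its last 6 mm tapering to 9 mm
- head (a point): centre of the steel bolt head, 52 mm above the bench in the middle of the gap: a hexagon 20 mm across flats (23 mm across corners), 14 mm long along its axis, which is level along the jig's x. A 15 mm round shank joins it to the bracket. Best gripped from straight above, fingers closing along the jig's y; grip it at its centre
- bolt (a joint): turning angle of the bolt about the jig's +x, rad. At 0 and every 60 degrees (1.047 rad) two flats face the jig's +y and -y. The nut driver runs from the start and drags the bolt round at about 0.24 rad/s (positive) with only 0.12 N m; a grip of 15 to 30 N stops it at any angle; it never stops by itself
- collar: brass spacer collar, a ring 36 mm outside diameter, 19 mm bore, 30 mm high, roughly 60 to 130 g, standing upright loose on the bench; origin at the centre of its underside, z along its bore (upward)
- foot: black rubber ring, 36 mm diameter but only 12 mm high: not the collar; leave it. Origin at the centre of its underside
- screwdriver: red-handled screwdriver lying on the bench; bystander
- adapter: small steel and gold coax adapter, 20 mm diameter, 28 mm high, standing; bystander
- block: white plastic block 50 x 70 x 26 mm with two screws; bystander
- heatsink: loose black finned heat sink 60 x 60 x 24 mm; bystander
- cup: blue plastic cup, 70 mm diameter, 60 mm high; bystander
Not all that is in view belongs to the job. There is more than one size of the collar; the one meant has the size given above.

How it is judged:
By the outcome, as a careful person would: the job done as asked, in the order asked, and still so for the second after the job is handed in, while the arm keeps its last pose, push and grip.
It also fails if it takes over 58 s, if anything falls off the work surface, if the arm or the gripper's body presses on something with over 40 N, if the wrist force passes 120 N, or if a joint passes its speed limit or range.

### The arm

A 6-joint arm with a two-finger parallel gripper is mounted at the origin on the work surface. World frame = base frame: x ahead of the robot, y to its left, z up, the work surface at z = 0. Lengths are in mm, angles in degrees, forces in N, time in s.
With the tool pointing down it reaches from about 400 to 925 mm from the base axis. Payload 3.4 kg.
Tool frame: the origin (TCP) lies at the very end of the fingers, on their centre line; the grasp point (between the pads) lies r.hold_point_z behind it (r.hold_point_z is the distance from the TCP to the grasp point, in mm); z points along the fingers, y is the direction in which the jaws open and shut (so a half turn about z gives the same grasp; the last joint's range is limited). The gripper opens to 85 mm and grips with 20 to 120 N. Pads are 22 mm wide; open, the fingers measure 114 mm over their backs; the gripper's body (76 mm by 85 mm) begins 54 mm behind the grasp point. The pads swing forward as they close: fully open they stand 13 mm farther back than shut.
Start: joints at [60.017, 17.578, 86.31, -0, 76.112, -4.211], TCP at [250.024, 517.802, 231.305] pointing down, gripper open.
Joint ranges: [-179.03, 179.03], [-60, 130.46], [8.19, 133.38], [-81.62, 261.62], [5.75, 156.47], [-153.77, 153.77]. Speed limits (degrees/s): [147.25, 147.25, 180, 180, 180, 180].

### API

Orientations are given as [roll, pitch, yaw] about the fixed x, y, z axes, in that order (R = Rz(yaw) Ry(pitch) Rx(roll)).
In Python, from cell import read_state, read_camera, get_calibration, job, r gives the robot as it stands.
- The arm moves only by the tool move_arm, never from a script. Its argument "series" is a list of rows, each a list of 7 numbers: the shift along the tool's x, y, z in cm, then the turn, a rotation vector about the tool's x, y, z in degrees, then the opening in per cent of the stroke, from 0 (shut) to 100 (fully open). A call has 1 to 20 rows; each row shifts and turns the pose as measured when the row begins, along the tool's axes as they then stand; what a row does not reach is not made up. A row lasts 1/12 s, in which the tool goes at most 41.7 mm and 7.16 degrees, less where a joint would pass 70% of its speed; a pose out of reach is approached as far as the arm can. A call is refused whole if a number of a shift passes 4.17 or a number of a turn 7.16, either way. A call with a gripper value outside its range is refused whole. The fingers move at their own pace and stop on an object; the grip force is fixed at half the most. Time passes only in rows, so rows that do not move let the fingers close. It gives the time, the measured TCP pose, the force and the opening at its end, in the units of the state.
- read_state(): the state, without advancing time (a new reading comes with each control period).
- read_camera(name): name is "scene" or "top" or "wrist"; returns the picture (400x640x3 uint8, red, green, blue); there is no depth.
- get_calibration(name): a dict with "intrinsics" (3x3 intrinsics, pixels), "k1" (the pictures are not rectified: a ray, as slopes to the right and down, at radius r is drawn at 1 + k1 r^2 times it, then the intrinsics apply), "rvec" (rotation vector, rad) and "tvec" (3), from world to camera coordinates, as OpenCV has them. Camera axes: x right, y down, z forward; pixel columns grow to the right and rows downward; lengths in mm; the calibration is good to about 2 mm. A picture is of the moment at which its call begins: read the wrist's pose just before it. get_calibration takes no time and is no camera call; for the wrist camera it gives the pose at the moment of the call.
- job.close_job(): hands the job in, once; it reports no verdict.
The state is a dict: "time_s": time; "q": joint angles; "joint_vel": joint speeds; "joint_efforts": joint torques, N m; "tool_pos": TCP position; "ee_rot": TCP orientation; "ft_force": force on the tool from outside, world axes, zero at the start; "torque": the same for the moment, N m; "opening": opening from 0.0 (shut) to 1.0 (fully open).
Only numpy, scipy, OpenCV 4.12 (cv2) and the standard library are available. Lean on these libraries where they do the work, as an engineer would, in place of code of your own. Each camera call takes 0.05 s, during which the arm holds its last target.

## Working session

There is one attempt and no reset: what is moved stays moved. The work goes in short steps, Python scripts to look and compute and a tool call to move; the robot and the scene stay as the last step left them, time stands still between calls to the robot, and variables do not carry over. Pictures are saved under pics/ and viewed, and the job is handed in when it is done.

Besides the shell and the picture viewer there is one more tool, called after "Emit:" as name([rows], argument=value, ...), one row to a line, values as JSON. move_arm: Moves the arm, as the interface text tells. Its arguments: {"type":"object","properties":{"series":{"type":"array"}},"required":["series"]}

```bash
mkdir -p pics; ls
cat > h.py <<'E'
import numpy as np,cv2
from cell import read_state, read_camera, get_calibration, job, r
def snap(n,f):
    c=get_calibration(n); im=read_camera(n); cv2.imwrite('pics/'+f+'.png',cv2.cvtColor(np.asarray(im),cv2.COLOR_RGB2BGR)); np.save('pics/'+f+'.npy',im)
    np.savez('pics/'+f+'_c.npz',**{k:np.array(v,float) for k,v in c.items() if k in('intrinsics','k1','rvec','tvec')})
    return np.asarray(im),c
def load(f):
    return np.load('pics/'+f+'.npy'),dict(np.load('pics/'+f+'_c.npz'))
def D(c): return np.array([float(c['k1']),0,0,0])
def ray(c,u,v):
    K=np.array(c['intrinsics'],float)
    p=cv2.undistortPoints(np.array([[[u,v]]],float),K,D(c))[0,0]
    R=cv2.Rodrigues(np.array(c['rvec'],float))[0];t=np.array(c['tvec'],float).ravel()
    return -R.T@t, R.T@np.array([p[0],p[1],1])
def onz(c,u,v,z):
    o,d=ray(c,u,v); return o+d*(z-o[2])/d[2]
def proj(c,P):
    return cv2.projectPoints(np.array(P,float).reshape(-1,1,3),np.array(c['rvec'],float),np.array(c['tvec'],float),np.array(c['intrinsics'],float),D(c))[0].reshape(-1,2)
E
python3 - <<'E'
from h import *
for n in('scene','top','wrist'):
    im,c=snap(n,n+'0'); print(n,c)
print(read_state(), r.hold_point_z)
E
```

```text
pics
scene {'intrinsics': array([[501.17328537,   0.        , 312.04750858],
       [  0.        , 501.17328537, 206.91607883],
       [  0.        ,   0.        ,   1.        ]]), 'k1': -0.013038533019336903, 'rvec': array([ 2.03461724,  0.71279524, -0.36638909]), 'tvec': array([-454.09635233, -104.74028553, 1559.04437573])}
top {'intrinsics': array([[412.05008426,   0.        , 319.22316027],
       [  0.        , 412.05008426, 196.85149181],
       [  0.        ,   0.        ,   1.        ]]), 'k1': -0.05369444594860811, 'rvec': array([ 2.19092069, -2.21214953,  0.02478327]), 'tvec': array([  53.97595247,  546.59690529, 1070.49789311])}
wrist {'intrinsics': array([[360.79173386,   0.        , 318.45075449],
       [  0.        , 360.79173386, 204.95143552],
       [  0.        ,   0.        ,   1.        ]]), 'k1': -0.008653831523523807, 'rvec': array([-2.43857656, -1.53059377, -0.22622502]), 'tvec': array([-574.79430733,  -37.93323692,  381.41631384])}
{'time_s': 0.15, 'q': array([ 6.00192622e+01,  1.76126382e+01,  8.63673698e+01,  6.59228399e-04,
        7.61105739e+01, -4.21088756e+00]), 'joint_vel': array([ 0.02932728, -0.21706855, -0.14553793, -0.04436679,  0.06731882,
        0.07132959]), 'joint_efforts': array([ 9.15060446e-04, -4.57983077e+01, -2.52217913e+01, -1.84968112e-04,
        8.37651780e-03,  4.00223291e-05]), 'tool_pos': array([249.731553  , 517.34123781, 230.58598082]), 'ee_rot': array([-1.79909710e+02, -7.28919823e-03,  1.54229985e+02]), 'ft_force': array([ 0.46710039, -0.38035683, -0.74481567]), 'torque': array([ 0.02266381,  0.03077423, -0.04609332]), 'opening': 1.0034277690975828} 18.700000000000003
```

View pics/scene0.png

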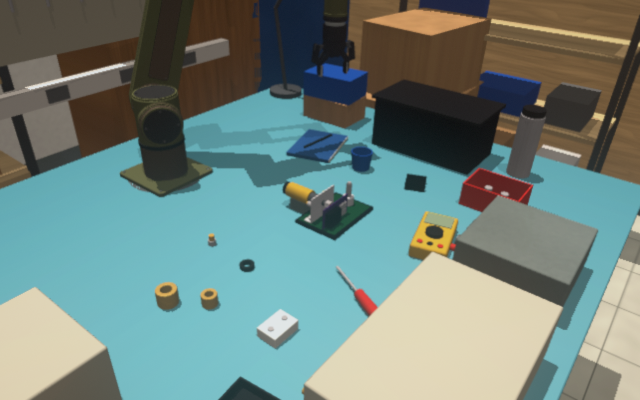

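View pics/top0.png

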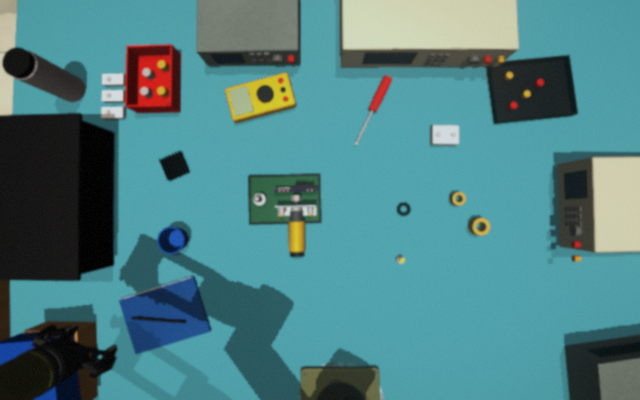

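View pics/wrist0.png

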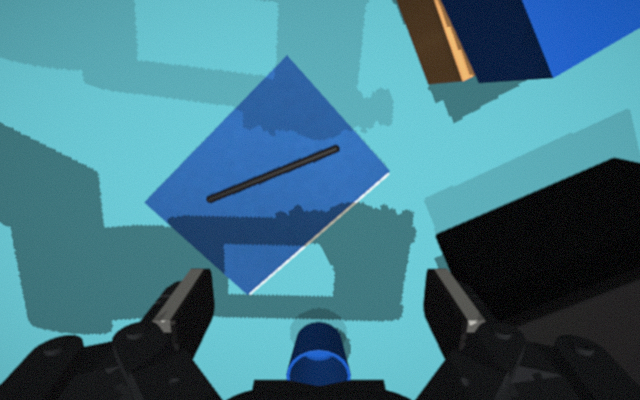

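The two brass rings are at top-view pixels (458,198) and (480,226). The rubber foot is at (403,209), the adapter at (401,260), and the jig at about (285,200). I'll measure both rings.

Run:
```python
from h import *
im,c=load('top0')
hsv=cv2.cvtColor(im,cv2.COLOR_RGB2HSV)
roi=np.zeros(im.shape[:2],np.uint8); roi[160:275,380:520]=255
for name,m in(('brass',cv2.inRange(hsv,(8,80,60),(32,255,255))),('dark',cv2.inRange(hsv,(0,0,0),(180,255,60))),('white',cv2.inRange(hsv,(0,0,150),(180,80,255)))):
    m&=roi
    for k in cv2.findContours(m,cv2.RETR_EXTERNAL,cv2.CHAIN_APPROX_NONE)[0]:
        if cv2.contourArea(k)<15: continue
        x,y,w,h=cv2.boundingRect(k); cx,cy=x+w/2-.5,y+h/2-.5
        s=412.05/1070
        print(name,(x,y,w,h),'area',cv2.contourArea(k),'fill mean',[np.round(onz(c,cx,cy,z),1)[:2] for z in(0,12,30)], 'diam@30', np.sqrt(4/np.pi*(cv2.contourArea(k)+ len(k)/2))/ (412/(1040)))
cv2.imwrite('pics/t_rings.png',cv2.cvtColor(cv2.resize(im[170:275,380:510],None,fx=6,fy=5.5,interpolation=2),4))
im,c=load('scene0')
cv2.imwrite('pics/s_rings.png',cv2.cvtColor(cv2.resize(im[220:320,140:270],None,fx=6,fy=5.5,interpolation=2),4))
print(np.round(proj(load('wrist0')[1],[[400,0,0]])))
```

```text
brass (470, 218, 20, 17) area 242.5 fill mean [array([ 466. , -374.9]), array([ 466.5, -370.3]), array([ 467.3, -363.5])] diam@30 46.62926604287726
brass (451, 192, 15, 13) area 131.5 fill mean [array([ 540.7, -318.8]), array([ 540.4, -314.8]), array([ 540. , -308.9])] diam@30 34.88484616021252
[[ 24. 430.]]
```

View pics/t_rings.png

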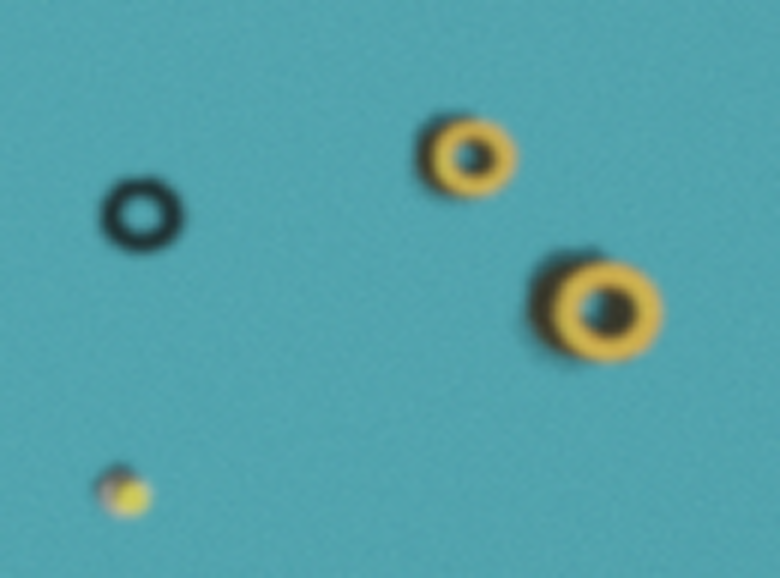

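View pics/s_rings.png

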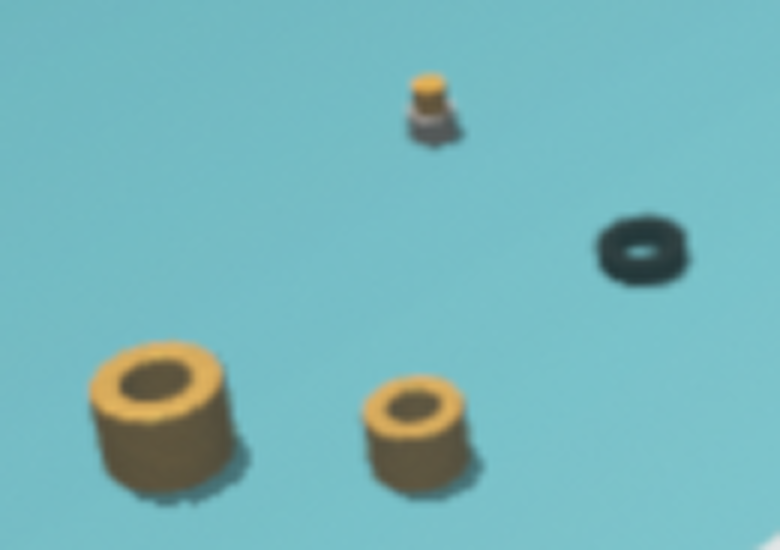

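The small ring at top (458,198) measures 35 mm across, so it is the collar (36 mm). The ring at (480,226) measures 47 mm and is the decoy; the black one at (403,209) is the flat foot. Next I'll locate the jig and work out the wrist camera geometry.

Run:
```python
from h import *
im,c=load('top0')
cv2.imwrite('pics/t_jig.png',cv2.cvtColor(cv2.resize(im[165:265,235:335],None,fx=6,fy=6,interpolation=2),4))
print('post tip',onz(c,259,199,80),'plate corners',[np.round(onz(c,u,v,10)[:2]) for u,v in((249,176),(321,174),(321,222),(249,224))])
w=load('wrist0')[1];R=cv2.Rodrigues(w['rvec'])[0];o=-R.T@w['tvec']
from scipy.spatial.transform import Rotation as Ro
T=Ro.from_euler('xyz',[-179.91,0,154.23],degrees=True).as_matrix()
print('cam in tool',T.T@(o-[249.7,517.3,230.6]));print('cam axes in tool (cols)',np.round(T.T@R.T,3))
print('collar',onz(load('scene0')[1],140+415/6,220+405/5.5,30), onz(c,380+474/6-.4,170+158/5.5-.4,30))
```

```text
post tip [541.04772855 195.79433584  80.        ] plate corners [array([604., 233.]), array([607.,  43.]), array([481.,  45.]), array([478., 233.])]
cam in tool [  75.4201215     1.23622141 -143.54334032]
cam axes in tool (cols) [[-0.    -0.956 -0.294]
 [ 1.    -0.    -0.001]
 [ 0.001 -0.294  0.956]]
collar [ 542.81382533 -310.82371858   30.        ] [ 539.11682739 -310.41511031   30.        ]
```

View pics/t_jig.png

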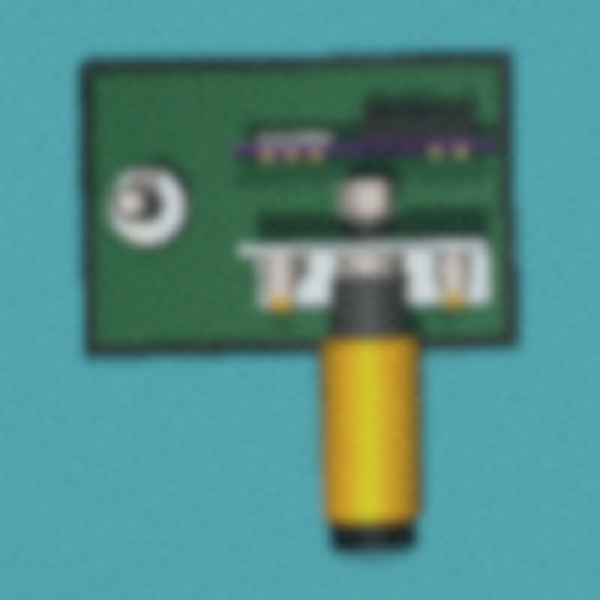

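The collar is at about (541,-310). The jig yaw is about +1°, with the post near (541,196). First I'll turn the tool to yaw 90 and stop over the jig for a wrist view.

Emit:
move_arm([
  [0,0,0,0,0,7,100],
  [0,0,0,0,0,7,100],
  [0,0,0,0,0,7,100],
  [0,0,0,0,0,7,100],
  [0,0,0,0,0,7,100],
  [0,0,0,0,0,7,100],
  [0,0,0,0,0,7,100],
  [0,0,0,0,0,7,100],
  [0,0,0,0,0,7,100],
])

```text
time_s: 0.9
tool_pos: [248.3, 514.8, 226.7]
ee_rot: [-179.7, 0.5, 89.7]
ft_force: [0.9, -0.3, 0.6]
opening: 1.003
```

Emit:
move_arm([
  [-3.1,2.4,0,0,0,0,100],
  [-3.1,2.4,0,0,0,0,100],
  [-3.1,2.4,0,0,0,0,100],
  [-3.1,2.4,0,0,0,0,100],
  [-3.1,2.4,0,0,0,0,100],
  [-3.1,2.4,0,0,0,0,100],
  [-3.1,2.4,0,0,0,0,100],
  [-3.1,2.4,0,0,0,0,100],
  [-3.1,2.4,0,0,0,0,100],
  [-3.1,2.4,0,0,0,0,100],
  [-3.1,2.4,0,0,0,0,100],
  [-3.1,2.4,0,0,0,0,100],
  [0,0,0,0,0,0,100],
])

```text
time_s: 1.98
tool_pos: [542.8, 126.1, 223.3]
ee_rot: [-179.6, 0.5, 89.9]
ft_force: [0.3, 0.3, 0.2]
opening: 0.998
```

Run:
```python
from h import *
snap('wrist','w1'); print(read_state()['tool_pos'])
```

```text
[540.47322569 128.23045308 223.03822314]
```

View pics/w1.png

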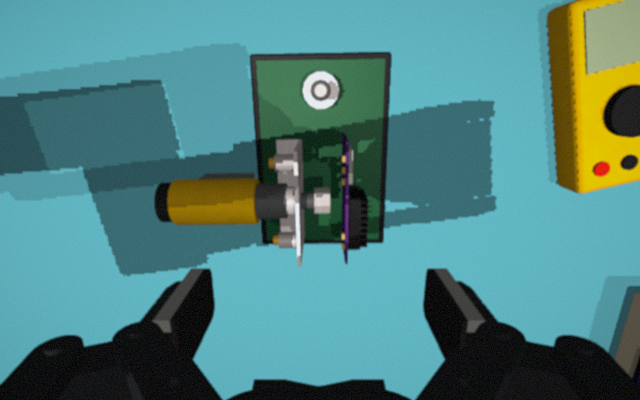

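This shows the jig with the post at (321,90), the bolt head at (322,202), the bracket near column 298 and the purple card near column 347. I'll measure each.

Run:
```python
from h import *
im,c=load('w1')
cv2.imwrite('pics/w1c.png',cv2.cvtColor(cv2.resize(im[50:275,240:400],None,fx=3.5,fy=2.6*1.0,interpolation=2)[:585],4))
cv2.imwrite('pics/w1p.png',cv2.cvtColor(cv2.resize(im[65:115,290:355],None,fx=10,fy=10,interpolation=2),4))
cv2.imwrite('pics/w1h.png',cv2.cvtColor(cv2.resize(im[180:225,290:360],None,fx=10,fy=10,interpolation=2),4))
# base plate corners z=10
for u,v in((251,56),(390,54),(383,240),(264,241)): print(np.round(onz(c,u,v,10),1))
```

```text
[479.5 233.8  10. ]
[607.  235.1  10. ]
[609.9  50.9  10. ]
[482.6  49.7  10. ]
```

View pics/w1p.png

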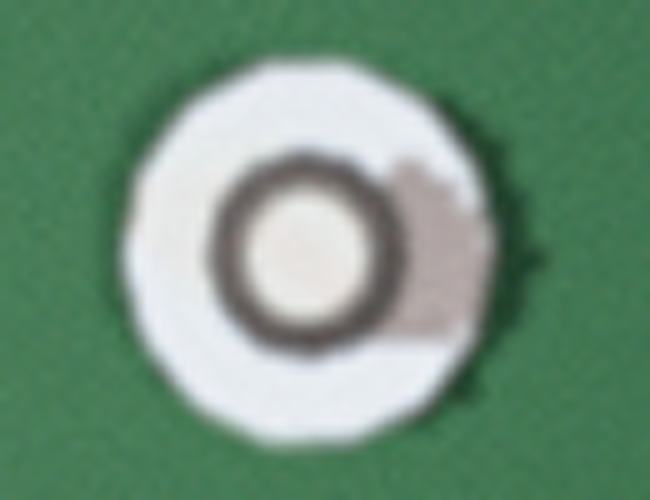

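View pics/w1h.png

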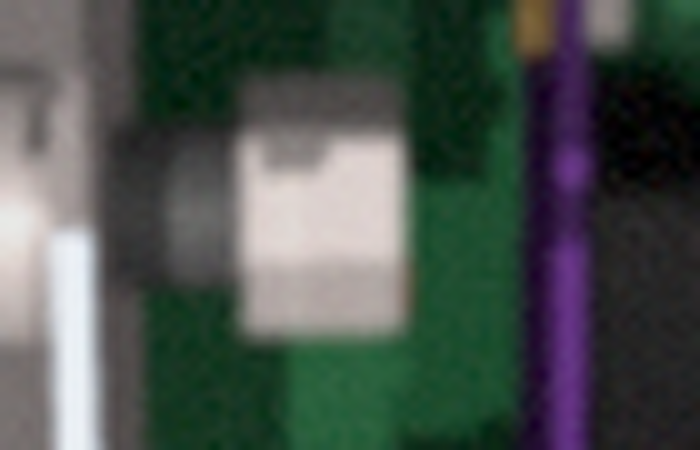

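View pics/w1c.png

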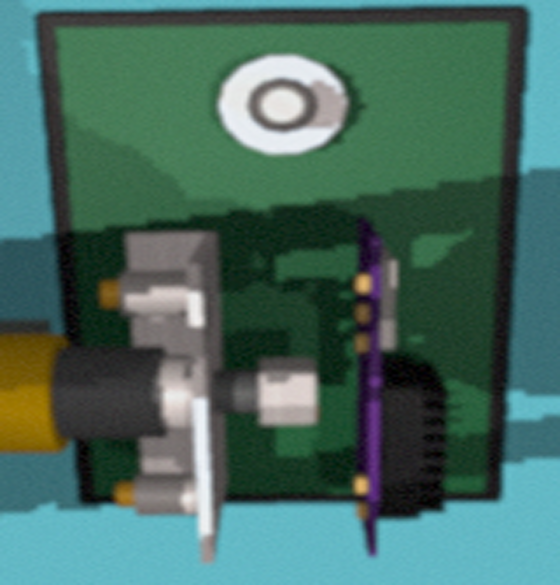

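Run:
```python
from h import *
im,c=load('w1')
tip=onz(c,320.35,89.75,80);sh=onz(c,320.6,89.8,36);hd=onz(c,321.95,200.2,56)
print(tip,sh,hd)
d=(tip+sh)/2-hd; print('yaw',np.degrees(np.arctan2(-d[0],d[1])),np.hypot(d[0],d[1]))
# bracket top edge ends & card top edge
for nm,pts,z in(('br',((295,128),(300,264)),84),):
  pass
im2,t=load('top0')
print('top: tip',onz(t,235+132/6-.4,165+204/6-.4,80),'head',onz(t,235+365/6-.4,165+197/6-.4,56),'sh', onz(t,235+148/6-.4,165+206/6-.4,36))
```

```text
[543.38034215 203.96897517  80.        ] [543.48429161 203.96425033  36.        ] [544.62125361 109.342545    56.        ]
yaw 0.7198746986959338 94.63153686160955
top: tip [542.08583576 201.69554552  80.        ] head [544.7447283  107.93383859  56.        ] sh [542.41388043 201.92956064  36.        ]
```

Wrist and top views agree on the post to about 2 mm: (543.4,204.0) against (542.2,201.8). The jig yaw is about 1°. Next I'll move above the collar.

Emit:
move_arm([
  [-4,0,0,0,0,0,100],
  [-4,0,0,0,0,0,100],
  [-4,0,0,0,0,0,100],
  [-4,0,0,0,0,0,100],
  [-4,0,0,0,0,0,100],
  [-4,0,0,0,0,0,100],
  [-4,0,0,0,0,0,100],
  [-4,0,0,0,0,0,100],
  [-4,0,0,0,0,0,100],
  [-4,0,0,0,0,0,100],
  [-4,0,0,0,0,0,100],
  [0,0,3,0,0,0,100],
  [0,0,2,0,0,0,100],
  [0,0,0,0,0,0,100],
])

```text
time_s: 3.2
tool_pos: [538.7, -314.8, 169.3]
ee_rot: [-179.3, -0.1, 90.6]
ft_force: [0.7, 0.6, 0.3]
opening: 0.999
```

Run:
```python
from h import *
s=read_state();im,c=snap('wrist','w2'); print(s['tool_pos'],s['ee_rot'])
hsv=cv2.cvtColor(im,cv2.COLOR_RGB2HSV)
m=cv2.inRange(hsv,(8,80,120),(32,255,255))
for k in cv2.findContours(m,cv2.RETR_EXTERNAL,cv2.CHAIN_APPROX_NONE)[0]:
    if cv2.contourArea(k)<150: continue
    (x,y),(a,b),an=cv2.fitEllipse(k)
    P=onz(c,x,y,30); dist=np.linalg.norm(P-ray(c,x,y)[0])
    print((round(x,1),round(y,1)),(a,b),P,'diam',b*P[2]*0+ (a+b)/2*dist/360.8)
```

```text
[ 538.74777271 -314.75307685  169.33604696] [-1.79275244e+02 -6.17721649e-02  9.05962133e+01]
(234.1, 249.5) (48.45565414428711, 54.39365005493164) [ 465.0996843  -366.51483022   30.        ] diam 45.545714669110474
(322.4, 192.4) (24.29144287109375, 33.31187438964844) [ 540.13644621 -314.88353792   30.        ] diam 23.405731188927497
```

View pics/w2.png

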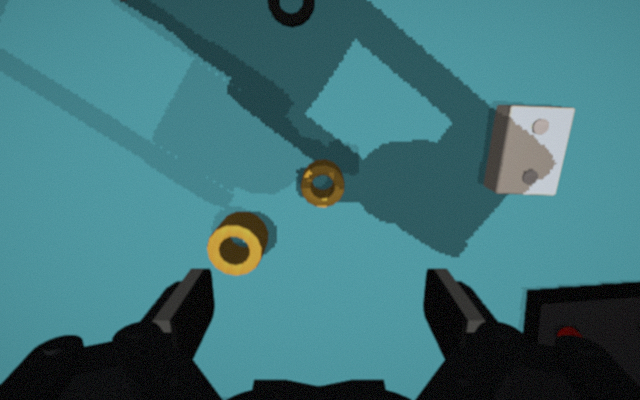

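The small collar is at (322,184), partly in the arm's shadow, and the larger ring is at (234,249). Here is the enlarged crop to confirm.

Run:
```python
from h import *
im,c=load('w2')
hsv=cv2.cvtColor(im,cv2.COLOR_RGB2HSV)
m=cv2.inRange(hsv,(8,110,50),(32,255,255))
for k in cv2.findContours(m,cv2.RETR_EXTERNAL,cv2.CHAIN_APPROX_NONE)[0]:
    if cv2.contourArea(k)<150: continue
    print(cv2.boundingRect(k),cv2.minEnclosingCircle(k))
cv2.imwrite('pics/w2c.png',cv2.cvtColor(cv2.resize(im[145:285,195:360],None,fx=4,fy=4,interpolation=2),4))
```

```text
(208, 213, 59, 62) ((236.51791381835938, 241.83468627929688), 32.35721206665039)
(301, 160, 43, 47) ((323.0, 183.0), 23.19492530822754)
```

View pics/w2c.png

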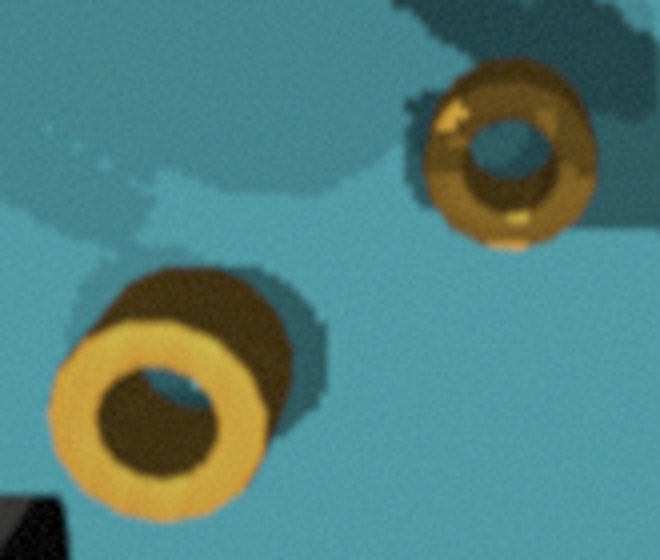

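Confirmed: the upper-right ring is 43 px across, about 35–36 mm, while the lower-left one is about 46 mm. Next, the position of its top circle.

Run:
```python
from h import *
im,c=load('w2'); P=onz(c,322.4,185.6,30); Q=onz(c,301,185.6,30);S=onz(c,344,185.6,30); print(P,S-Q)
s=read_state(); from scipy.spatial.transform import Rotation as Ro
T=Ro.from_euler('xyz',s['ee_rot'],degrees=True).as_matrix(); print(s['tool_pos'],'tool delta', T.T@(np.r_[P[:2],14]-s['tool_pos']))
# where would camera place TCP pads? project tcp
print(proj(c,[s['tool_pos'],s['tool_pos']+T@[0,0,-18.7]]))
```

```text
[ 540.02334169 -309.18314955   30.        ] [34.7189359  0.4634579  0.       ]
[ 538.92694421 -314.21377399  170.55909177] tool delta [  4.82795526   3.08432188 156.538929  ]
[[318.82018991 274.23907875]
 [318.81757403 297.16428562]]
```

Emit:
move_arm([
  [0.5,0.25,2,-0.7,0,0,100],
  [0,0,3,0,0,0,100],
  [0,0,3,0,0,0,100],
  [0,0,3,0,0,0,100],
  [0,0,2,0,0,0,100],
  [0,0,0,0,0,0,100],
  [0,0,0,0,0,0,100],
])

```text
time_s: 3.83
tool_pos: [549.7, -302.0, 47.0]
ee_rot: [179.3, 0.2, 91.2]
ft_force: [-0.6, -0.2, 0.6]
opening: 1.0
```

Run:
```python
from h import *
s=read_state();im,c=snap('wrist','w3'); print(s['tool_pos'],s['ee_rot'])
```

```text
[ 549.69685509 -302.04060636   46.99149536] [1.79304143e+02 1.62868198e-01 9.11712221e+01]
```

View pics/w3.png

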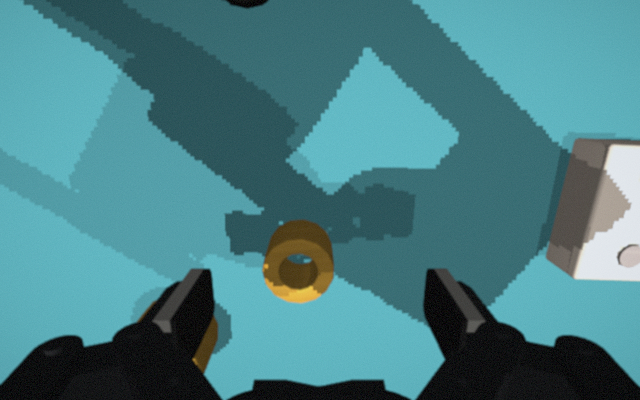

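```bash
cat >> h.py <<'E'
from scipy.spatial.transform import Rotation as Ro
def tool(): 
    s=read_state(); return s,Ro.from_euler('xyz',s['ee_rot'],degrees=True).as_matrix()
E
python3 - <<'E'
from h import *
im,c=load('w3')
cv2.imwrite('pics/w3c.png',cv2.cvtColor(cv2.resize(im[210:315,250:350],None,fx=5,fy=5,interpolation=2),4))
P=onz(c,298.5,269,30);print(P)
s,T=tool(); print(s['tool_pos'],T.T@(np.r_[P[:2],4]-s['tool_pos']))
E
```

```text
[ 540.24707227 -308.48061762   30.        ]
[ 549.714686   -301.95724807   47.23390824] [ -6.20678195 -10.13168297  43.12987062]
```

View pics/w3c.png

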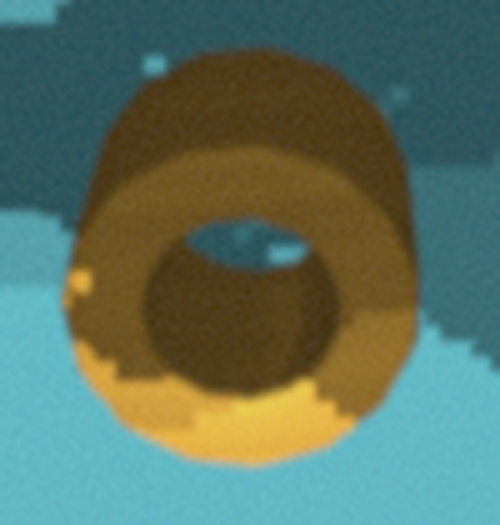

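Emit:
move_arm([
  [-0.6,-0.9,0,0.4,0,0,100],
  [0,0,0,0,0,0,100],
  [0,0,0,0,0,0,100],
])

```text
time_s: 4.13
tool_pos: [543.3, -309.1, 52.5]
ee_rot: [179.4, 0.4, 91.3]
ft_force: [1.2, 0.4, -1.1]
opening: 0.997
```

Emit:
move_arm([
  [0,-0.25,1,0,0,0,100],
  [0,0,1,0,0,0,100],
  [0,0,1,0,0,0,100],
  [0,0,0.5,0,0,0,100],
  [0,0,0,0,0,0,100],
  [0,0,0,0,0,0,100],
])

```text
time_s: 4.63
tool_pos: [542.1, -311.4, 16.9]
ee_rot: [179.1, 0.6, 91.2]
ft_force: [-0.7, 0.1, 0.3]
opening: 0.999
```

Run:
```python
from h import *
for i in range(3):
  s=read_state();print(s['tool_pos'],s['ee_rot'])
```

```text
[ 542.09060339 -311.37772904   16.88409555] [179.10417632   0.59338494  91.19874981]
[ 542.09060339 -311.37772904   16.88409555] [179.10417632   0.59338494  91.19874981]
[ 542.09060339 -311.37772904   16.88409555] [179.10417632   0.59338494  91.19874981]
```

Emit:
move_arm([
  [0.2,-0.2,0.6,0.8,0.5,0,100],
  [0,0,0.5,0,0,0,100],
  [0,0,0,0,0,0,100],
  [0,0,0,0,0,0,100],
])

```text
time_s: 4.97
tool_pos: [539.9, -309.1, 3.8]
ee_rot: [-179.9, -0.0, 91.2]
ft_force: [0.1, 0.2, 1.1]
opening: 1.002
```

Well placed, so I'm closing the fingers.

Emit:
move_arm([
  [0,0,0,0,0,0,0],
  [0,0,0,0,0,0,0],
  [0,0,0,0,0,0,0],
  [0,0,0,0,0,0,0],
  [0,0,0,0,0,0,0],
  [0,0,0,0,0,0,0],
  [0,0,0,0,0,0,0],
  [0,0,0,0,0,0,0],
])

```text
time_s: 5.63
tool_pos: [540.6, -309.4, 5.0]
ee_rot: [180.0, 0.1, 91.2]
ft_force: [0.3, 1.1, -1.2]
opening: 0.396
```

Run:
```python
from h import *
s=read_state();im,c=snap('wrist','w4'); print(s['tool_pos'],s['ee_rot'])
```

```text
[ 540.62660831 -309.44592886    4.97988251] [1.79952793e+02 6.43102639e-02 9.12235459e+01]
```

View pics/w4.png

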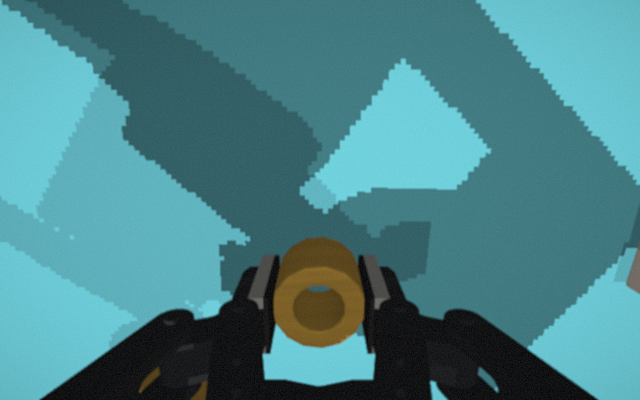

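Gripped: the collar is at (319,305) between the pads. Lifting.

Emit:
move_arm([
  [0,0,0,0,0,0,0],
  [0,0,0,0,0,0,0],
  [0,0,-1,0,0,0,0],
  [0,0,-2,0,0,0,0],
  [0,0,-3,0,0,0,0],
  [0,0,-3,0,0,0,0],
  [0,0,-3,0,0,0,0],
  [0,0,-3,0,0,0,0],
  [0,0,0,0,0,0,0],
])

```text
time_s: 6.43
tool_pos: [538.1, -307.8, 161.1]
ee_rot: [-179.6, -0.2, 91.2]
ft_force: [0.8, -1.7, -0.7]
opening: 0.393
```

Run:
```python
from h import *
s=read_state();im,c=snap('wrist','w5'); print(s['tool_pos'],s['ee_rot'])
```

```text
[ 538.10368679 -307.80060782  161.09915284] [-179.6109723    -0.24281138   91.20921606]
```

View pics/w5.png

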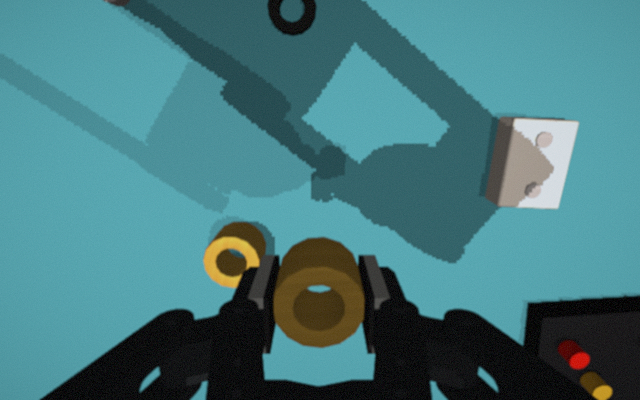

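Emit:
move_arm([
  [4,0.0,0,0,0,0,0],
  [4,0,0,0,0,0,0],
  [4,0,0,0,0,0,0],
  [4,0,0,0,0,0,0],
  [4,0,0,0,0,0,0],
  [4,0,0,0,0,0,0],
  [4,0,0,0,0,0,0],
  [4,0,0,0,0,0,0],
  [4,0,0,0,0,0,0],
  [4,0,0,0,0,0,0],
  [4,0,0,0,0,0,0],
  [4,0,0,0,0,0,0],
  [2.5,0,0,0,0,0,0],
  [0,0,0,0,0,0,0],
  [0,0,0,0,0,0,0],
])

```text
time_s: 7.73
tool_pos: [516.4, 215.3, 148.4]
ee_rot: [-178.4, -0.1, 90.8]
ft_force: [0.4, -0.3, -0.9]
opening: 0.398
```

Run:
```python
from h import *
s=read_state();im,c=snap('wrist','w6'); print(s['tool_pos'],s['ee_rot'],s['opening'])
cv2.imwrite('pics/w6c.png',cv2.cvtColor(cv2.resize(im[160:360,240:400],None,fx=4,fy=3,interpolation=2),4))
```

```text
[516.40397045 215.34528449 148.39391718] [-1.78401144e+02 -8.80778753e-02  9.08139180e+01] 0.397572213877685
```

View pics/w6.png

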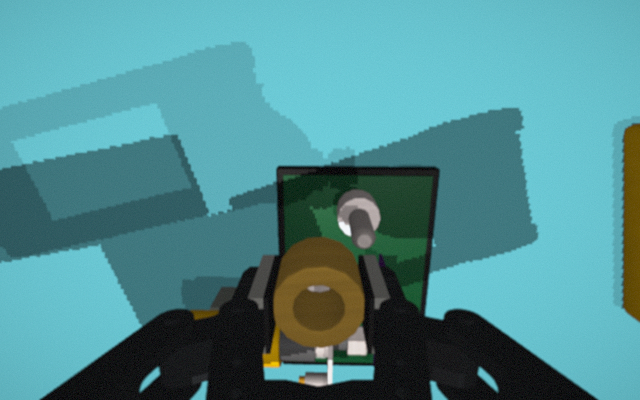

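View pics/w6c.png

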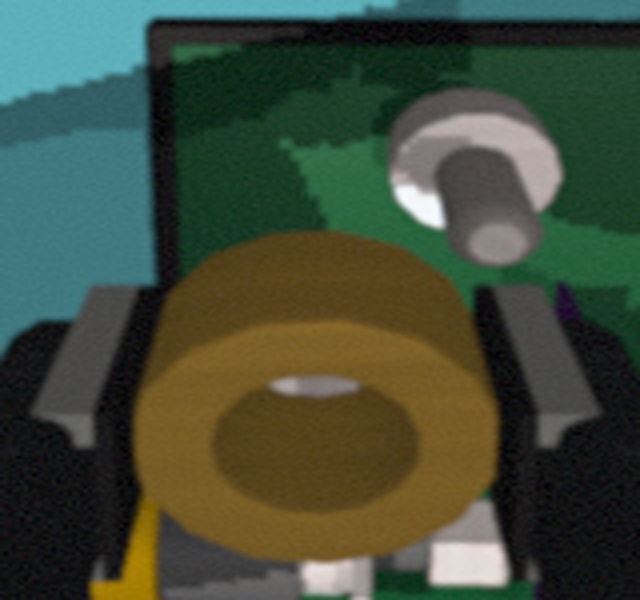

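Run:
```python
from h import *
im,c=load('w6');s,T=tool();p=s['tool_pos'];print(p)
C=get_calibration('wrist'); print(np.abs(np.array(C['tvec'])-c['tvec']).max())
tip=onz(c,364.1,240.7,80)
# collar top plane: point p+T@[0,0,-25.5], normal T[:,2]
def onplane(c,u,v,h):
    o,d=ray(c,u,v);n=T[:,2];q=p+T@[0,0,-h];return o+d*((q-o)@n)/(d@n)
cc=onplane(c,318.7,307.0,25.5)
print('tip',tip,'collar top centre in tool',T.T@(cc-p), 'width', onplane(c,240+498/4,307,25.5)-onplane(c,240+135/4,307,25.5))
print('tip in tool',T.T@(tip-p))
```

```text
[516.32377828 215.09085599 148.3105298 ]
0.3897459839571411
tip [543.48765128 203.38334171  80.        ] collar top centre in tool [-7.58377017e-03  1.89454105e-01 -2.55000000e+01] width [34.11783599  0.47924348 -0.96582956]
tip in tool [-12.20716756  28.92960594  67.49320951]
```

Emit:
move_arm([
  [-1.1,2.6,0,-1.5,0,0,0],
  [0,0,0,0,0,0,0],
  [0,0,0,0,0,0,0],
])

```text
time_s: 8.03
tool_pos: [542.2, 200.2, 145.9]
ee_rot: [-179.7, 0.0, 90.7]
ft_force: [0.1, 0.2, -1.9]
opening: 0.393
```

Emit:
move_arm([
  [0.3,0.1,2,-0.2,0,0,0],
  [0,0,2,0,0,0,0],
  [0,0,0.8,0,0,0,0],
  [0,0,0,0,0,0,0],
  [0,0,0,0,0,0,0],
])

```text
time_s: 8.45
tool_pos: [545.5, 195.6, 97.2]
ee_rot: [180.0, 0.1, 90.1]
ft_force: [0.8, -0.1, -0.6]
opening: 0.397
```

Run:
```python
from h import *
s=read_state();im,c=snap('wrist','w7'); print(s['tool_pos'],s['ee_rot'],s['opening'])
cv2.imwrite('pics/w7c.png',cv2.cvtColor(cv2.resize(im[210:360,240:400],None,fx=5,fy=4,interpolation=2),4))
snap('scene','s7');
im,_=load('s7');cv2.imwrite('pics/s7c.png',cv2.cvtColor(cv2.resize(im[140:260,270:410],None,fx=5,fy=5,interpolation=2),4))
```

```text
[545.51328197 195.61660117  97.1644731 ] [1.79952075e+02 1.29842457e-01 9.01087530e+01] 0.39674295784628494
```

View pics/w7c.png

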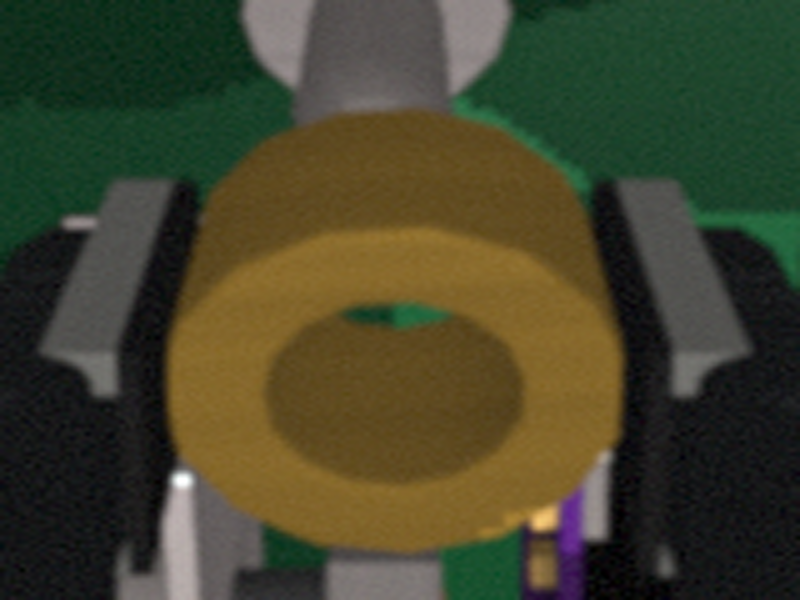

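View pics/s7c.png

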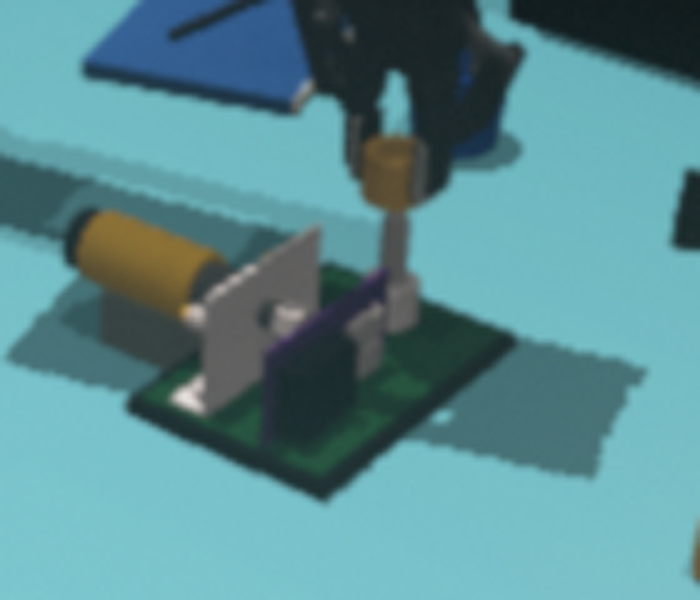

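The collar is just above the tip, but the tool has drifted about 8 mm in y. I'll correct that first.

Emit:
move_arm([
  [0.7,-0.2,0,0,0,0,0],
  [0,0,0,0,0,0,0],
  [0,0,0,0,0,0,0],
])

```text
time_s: 8.8
tool_pos: [545.3, 204.0, 100.2]
ee_rot: [179.7, 0.0, 90.1]
ft_force: [-0.2, 0.4, -0.7]
opening: 0.396
```

Emit:
move_arm([
  [0,-0.15,0.3,0,0,0,0],
  [0,0,0,0,0,0,0],
  [0,0,0,0,0,0,0],
])

```text
time_s: 9.05
tool_pos: [544.4, 205.1, 98.5]
ee_rot: [179.5, -0.0, 90.2]
ft_force: [-0.5, -0.3, -0.4]
opening: 0.394
```

Run:
```python
from h import *
s=read_state();im,c=snap('wrist','w8'); print(s['tool_pos'],s['ee_rot'],s['opening'])
cv2.imwrite('pics/w8c.png',cv2.cvtColor(cv2.resize(im[210:360,240:400],None,fx=5,fy=4,interpolation=2),4))
s=read_state(); print(s['tool_pos'])
```

```text
[544.37741421 205.11830986  98.47200516] [ 1.79475962e+02 -2.54977213e-02  9.01794406e+01] 0.3942910456733279
[544.13559793 205.04162598  98.34482363]
```

View pics/w8c.png

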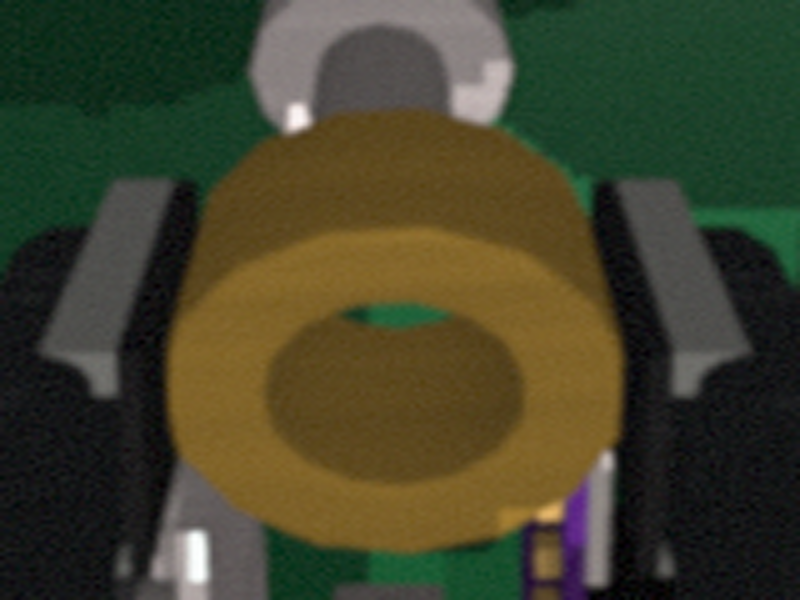

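Run:
```python
from h import *
im,c=load('w8');p=np.array([544.2,205.05,98.4])
print('shoulder ~',onz(c,315.9,210+70/4,36),'post base', onz(c,316.0,210+62/4,36), 'proj shoulder (543.4,203.8)',proj(c,[[543.4,203.8,36],[543.4,219.8,36],[543.4,203.8,80]]))
```

```text
shoulder ~ [543.355309   203.52575691  36.        ] post base [543.41534467 204.82419141  36.        ] proj shoulder (543.4,203.8) [[315.97362673 227.07813965]
 [315.99214799 201.91786373]
 [316.13215736 258.578676  ]]
```

Emit:
move_arm([
  [-0.1,-0.1,0.3,0.4,0,0,0],
  [0,0,0.4,0,0,0,0],
  [0,0,0,0,0,0,0],
  [0,0,0,0,0,0,0],
])

```text
time_s: 9.43
tool_pos: [543.0, 203.9, 90.5]
ee_rot: [180.0, -0.0, 90.2]
ft_force: [0.2, -0.2, -1.1]
opening: 0.397
```

Aligned at (543.0,203.9). Descending in small steps and watching the force.

Emit:
move_arm([
  [0,0,0.4,0,0,0,0],
  [0,0,0.4,0,0,0,0],
  [0,0,0.4,0,0,0,0],
  [0,0,0,0,0,0,0],
])

```text
time_s: 9.77
tool_pos: [543.0, 203.7, 77.0]
ee_rot: [180.0, -0.0, 90.2]
ft_force: [-0.6, 0.3, -0.9]
opening: 0.399
```

Emit:
move_arm([
  [0,0,0.4,0,0,0,0],
  [0,0,0.4,0,0,0,0],
  [0,0,0.4,0,0,0,0],
  [0,0,0.4,0,0,0,0],
  [0,0,0,0,0,0,0],
])

```text
time_s: 10.18
tool_pos: [542.7, 203.6, 58.8]
ee_rot: [-180.0, 0.0, 90.2]
ft_force: [-0.3, -0.2, -1.6]
opening: 0.394
```

Emit:
move_arm([
  [0,0.05,0.4,0,0,0,0],
  [0,0,0.4,0,0,0,0],
  [0,0,0.4,0,0,0,0],
  [0,0,0,0,0,0,0],
  [0,0,0,0,0,0,0],
])

```text
time_s: 10.6
tool_pos: [543.3, 203.7, 45.2]
ee_rot: [-180.0, 0.0, 90.2]
ft_force: [0.3, 0.6, -0.7]
opening: 0.394
```

Emit:
move_arm([
  [0,0,0.2,0,0,0,0],
  [0,0,0.2,0,0,0,0],
  [0,0,0.1,0,0,0,0],
  [0,0,0,0,0,0,0],
])

```text
time_s: 10.93
tool_pos: [543.8, 203.8, 40.5]
ee_rot: [180.0, -0.0, 90.2]
ft_force: [-0.5, 0.4, -0.4]
opening: 0.397
```

Emit:
move_arm([
  [0,0,0.1,0,0,0,0],
  [0,0,0.05,0,0,0,0],
  [0,0,0,0,0,0,0],
])

```text
time_s: 11.18
tool_pos: [544.0, 203.9, 40.7]
ee_rot: [179.9, -0.0, 90.2]
ft_force: [-0.1, 0.0, -0.6]
opening: 0.395
```

Emit:
move_arm([
  [0,-0.05,0.15,0,0,0,0],
  [0,0,0.1,0,0,0,0],
  [0,0,0,0,0,0,0],
])

```text
time_s: 11.43
tool_pos: [544.2, 204.0, 40.8]
ee_rot: [179.8, -0.1, 90.2]
ft_force: [-0.3, 0.1, -0.7]
opening: 0.392
```

Emit:
move_arm([
  [0,0,0.15,0,0,0,0],
  [0,0,0.1,0,0,0,0],
  [0,0,0,0,0,0,0],
])

```text
time_s: 11.68
tool_pos: [544.6, 204.1, 40.7]
ee_rot: [179.7, -0.1, 90.2]
ft_force: [-0.5, 0.2, -1.7]
opening: 0.397
```

Run:
```python
from h import *
im,c=snap('wrist','w9');s=read_state(); print(s['tool_pos'],s['ft_force'])
cv2.imwrite('pics/w9c.png',cv2.cvtColor(cv2.resize(im[210:360,240:400],None,fx=5,fy=4,interpolation=2),4))
im,_=snap('scene','s9');cv2.imwrite('pics/s9c.png',cv2.cvtColor(cv2.resize(im[160:240,300:400],None,fx=7,fy=7,interpolation=2),4))
```

```text
[544.76143005 204.19716008  40.64417361] [-0.83855973  0.29399206 -1.01324776]
```

View pics/w9c.png

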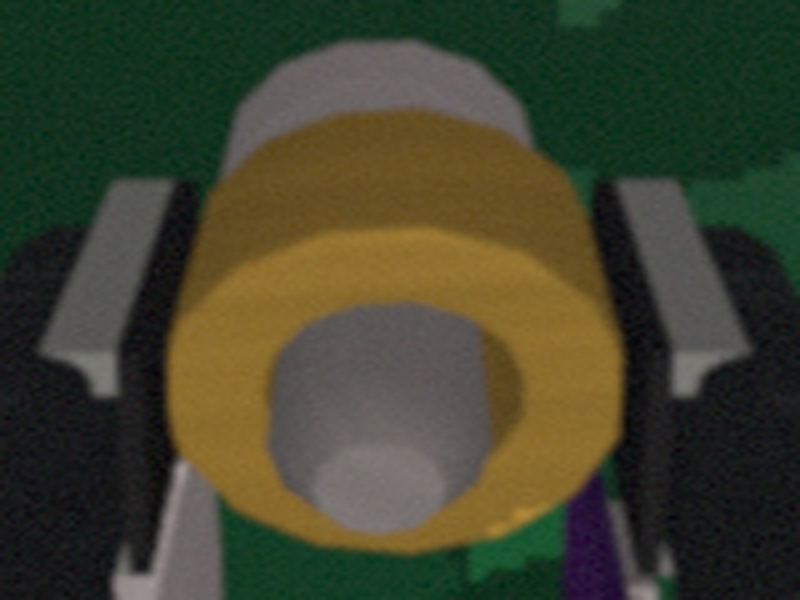

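View pics/s9c.png

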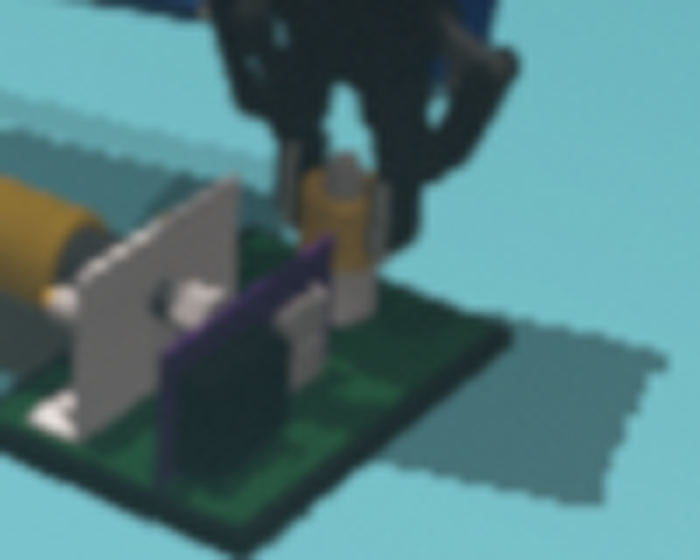

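In the wrist crop the post passes through the bore, with the tip at (380,487), and TCP z has stayed at about 40.7. I'll recentre and push slightly to confirm contact.

Emit:
move_arm([
  [0,-0.12,0,0.2,0,0,0],
  [0,0,0.25,0,0,0,0],
  [0,0,0.25,0,0,0,0],
])

```text
time_s: 12.03
tool_pos: [544.3, 204.4, 40.3]
ee_rot: [179.8, -0.1, 90.2]
ft_force: [-5.8, -1.7, 26.2]
opening: 0.396
```

Firm contact at 26 N, so the collar is on the shoulder. I'll relax and release.

Emit:
move_arm([
  [0,-0.05,0,0,0,0,0],
  [0,0,0,0,0,0,0],
])

```text
time_s: 12.2
tool_pos: [544.1, 204.5, 41.6]
ee_rot: [179.7, -0.1, 90.2]
ft_force: [-0.5, 0.0, -0.4]
opening: 0.394
```

Emit:
move_arm([
  [0,0,0,0,0,0,70],
  [0,0,0,0,0,0,70],
  [0,0,0,0,0,0,70],
  [0,0,0,0,0,0,70],
  [0,0,0,0,0,0,70],
  [0,0,0,0,0,0,70],
])

```text
time_s: 12.7
tool_pos: [543.4, 204.3, 38.9]
ee_rot: [179.9, -0.1, 90.2]
ft_force: [-0.4, -0.8, 0.5]
opening: 0.698
```

Emit:
move_arm([
  [0,0,-1,0,0,0,70],
  [0,0,-2,0,0,0,70],
  [0,0,-3,0,0,0,70],
  [0,0,-3,0,0,0,70],
  [0,0,-2,0,0,0,70],
  [0,0,0,0,0,0,70],
  [0,0,0,0,0,0,70],
])

```text
time_s: 13.28
tool_pos: [541.8, 203.8, 154.8]
ee_rot: [-179.9, -0.0, 90.2]
ft_force: [0.2, -0.1, -1.3]
opening: 0.701
```

Run:
```python
from h import *
s=read_state();im,c=snap('wrist','w10'); print(s['tool_pos'],s['ee_rot'])
im,_=snap('scene','s10');cv2.imwrite('pics/s10c.png',cv2.cvtColor(cv2.resize(im[160:240,300:400],None,fx=7,fy=7,interpolation=2),4))
```

```text
[541.79479411 203.76787919 154.797846  ] [-1.79870025e+02 -2.11101767e-02  9.01811705e+01]
```

View pics/w10.png

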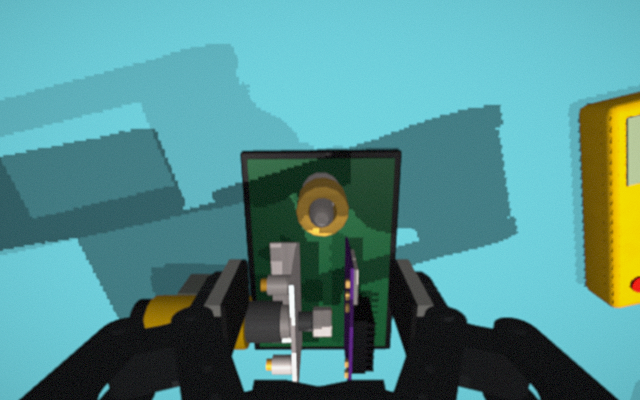

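View pics/s10c.png

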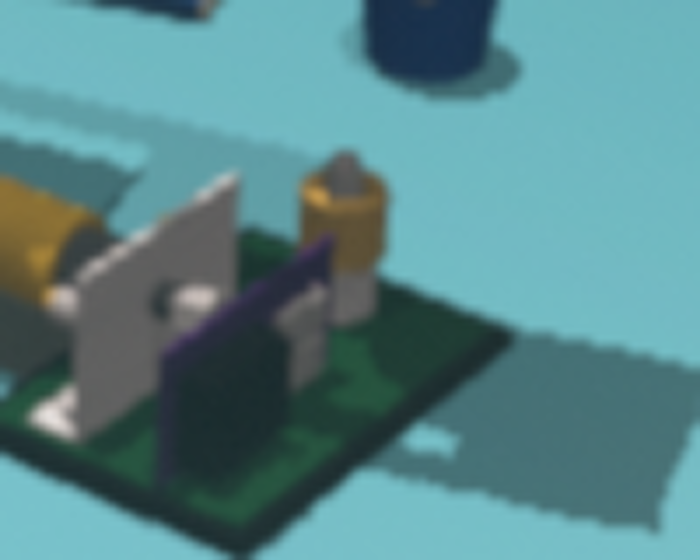

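The collar sits upright on the shoulder, with the tip protruding. Now I'll turn the jaws to the jig's y and move over the gap.

Emit:
move_arm([
  [0,0,0,0,0,-7,60],
  [0,0,0,0,0,-7,60],
  [0,0,0,0,0,-7,60],
  [0,0,0,0,0,-7,60],
  [0,0,0,0,0,-7,60],
  [0,0,0,0,0,-7,60],
  [0,0,0,0,0,-7,60],
  [0,0,0,0,0,-7,60],
  [0,0,0,0,0,-7,60],
  [0,0,0,0,0,-7,60],
  [0,0,0,0,0,-7,60],
  [0,0,0,0,0,-7,60],
  [0,0,0,0,0,-6,60],
  [0,0,0,0,0,0,60],
])

```text
time_s: 14.55
tool_pos: [524.5, 198.5, 129.2]
ee_rot: [-179.4, -2.9, -177.3]
ft_force: [-0.3, 0.2, 0.2]
opening: 0.599
```

Emit:
move_arm([
  [0,-3,0,0,0,0,60],
  [0,-3,0,0,0,0,60],
  [0,-3,0,0,0,0,60],
  [0,0,0,0,0,0,60],
  [0,0,0,0,0,0,60],
])

```text
time_s: 14.97
tool_pos: [524.5, 106.3, 123.5]
ee_rot: [-179.3, -3.5, -178.0]
ft_force: [-0.2, 0.6, -0.2]
opening: 0.602
```

Run:
```python
from h import *
s=read_state();im,c=snap('wrist','w11'); print(s['tool_pos'],s['ee_rot'],s['q'])
```

```text
[524.494188   106.34661712 123.53873653] [-179.27494609   -3.53886099 -178.0015288 ] [  7.21772956  22.23931193  96.60013742  -0.44262892  64.75126712
 -84.60178805]
```

View pics/w11.png

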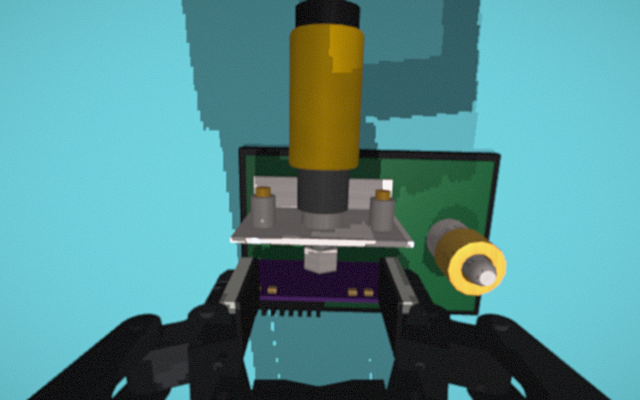

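Emit:
move_arm([
  [-1,0,-1.5,-0.6,-3,0.8,60],
  [0,0,0,0,0,0,60],
  [0,0,0,0,0,0,60],
])

```text
time_s: 15.27
tool_pos: [533.9, 108.5, 135.7]
ee_rot: [-179.9, -0.8, -178.9]
ft_force: [-0.1, 0.7, -0.1]
opening: 0.597
```

Emit:
move_arm([
  [-1.1,0,0,0,-0.7,0,60],
  [0,0,0,0,0,0,60],
  [0,0,0,0,0,0,60],
])

```text
time_s: 15.52
tool_pos: [544.9, 110.8, 134.3]
ee_rot: [-179.9, -0.2, -178.8]
ft_force: [-0.1, -0.8, 0.1]
opening: 0.599
```

Run:
```python
from h import *
s=read_state();im,c=snap('wrist','w12'); print(s['tool_pos'],s['ee_rot'])
cv2.imwrite('pics/w12c.png',cv2.cvtColor(cv2.resize(im[190:340,220:420],None,fx=4,fy=4,interpolation=2),4))
# expected projections for head (545,108.9,52) yaw 1
import math
a=math.radians(1);ex=np.array([math.cos(a),math.sin(a),0]);ey=np.array([-math.sin(a),math.cos(a),0])
O=np.array([545.0,108.9,0])
f=lambda x,y,z:O+ex*x+ey*y+np.array([0,0,z])
print(proj(c,[f(-19,-50,84),f(-19,50,84),f(20,-55,70),f(20,55,70),f(-7,0,62),f(7,0,62)])-[220,190])
```

```text
[544.88654336 110.76031352 134.30775721] [-179.85001805   -0.20400518 -178.80124458]
[[  4.25503805   8.7335339 ]
 [182.78759283   9.41606378]
 [  6.46722935  62.26044579]
 [181.4257167   62.99332983]
 [ 94.06043637  17.8403508 ]
 [ 94.07121075  38.75469963]]
```

View pics/w12c.png

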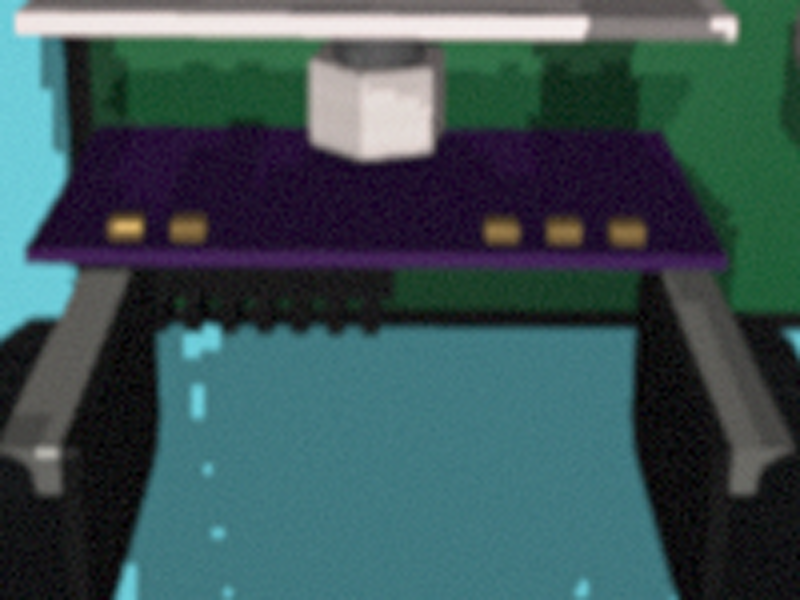

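The projected bracket and card edges match the picture to about 1 px, so the head is at (545.0,108.8) and the TCP is 2 mm off in y. I'll descend in stages.

Emit:
move_arm([
  [0,-0.2,1,0,0,0,60],
  [0,0,2,0,0,0,60],
  [0,0,1,0,0,0,60],
  [0,0,0,0,0,0,60],
  [0,0,0,0,0,0,60],
])

```text
time_s: 15.98
tool_pos: [544.9, 109.0, 90.4]
ee_rot: [-179.8, -0.3, -178.7]
ft_force: [0.3, -0.2, 0.0]
opening: 0.6
```

Emit:
move_arm([
  [0,0,1,0,-0.2,0,60],
  [0,0,1.5,0,0,0,60],
  [0,0,1,0,0,0,60],
  [0,0,0,0,0,0,60],
  [0,0,0,0,0,0,60],
])

```text
time_s: 16.4
tool_pos: [545.9, 108.7, 55.0]
ee_rot: [-179.8, 0.0, -178.7]
ft_force: [-0.3, -0.1, -0.7]
opening: 0.596
```

Emit:
move_arm([
  [0.05,0,0.8,0,0,0,60],
  [0,0,0.8,0,0,0,60],
  [0,0,0.4,0,0,0,60],
  [0,0,0,0,0,0,60],
  [0,0,0,0,0,0,60],
])

```text
time_s: 16.82
tool_pos: [546.9, 108.8, 34.9]
ee_rot: [-179.9, 0.2, -178.7]
ft_force: [-0.6, 0.4, 0.6]
opening: 0.6
```

Run:
```python
from h import *
s=read_state();im,c=snap('wrist','w13'); print(s['tool_pos'],s['ee_rot'],s['ft_force'])
cv2.imwrite('pics/w13c.png',cv2.cvtColor(cv2.resize(im[200:400,170:470],None,fx=2.6,fy=2.6,interpolation=2),4))
```

```text
[546.85885388 108.81282201  34.89375535] [-179.8569527     0.22110227 -178.74375804] [-0.57182717  0.35293273  0.61378759]
```

View pics/w13c.png

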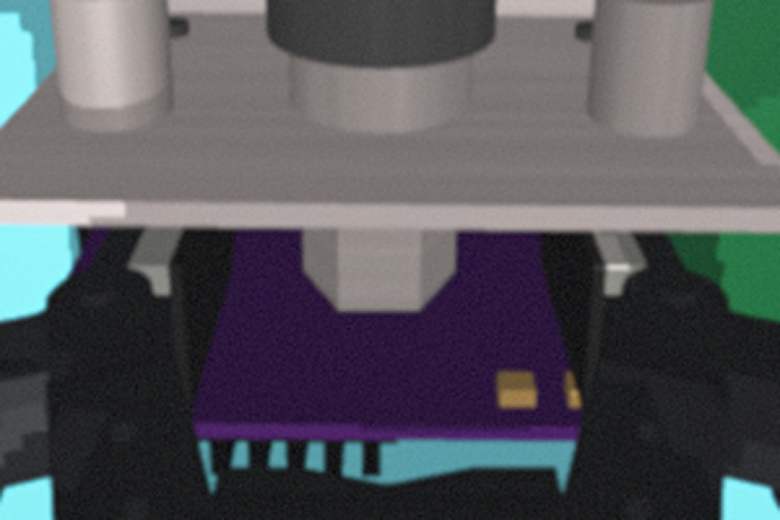

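The head is centred between the fingers, with the end-face edge at crop (337–422,311). It is symmetric, so its corners point at ±y now and the flats will face the pads at about t=19.0 s. I'll recentre in x and z while waiting.

Emit:
move_arm([
  [0.17,0,0.2,0,0.2,0,60],
  [0,0,0,0,0,0,60],
  [0,0,0,0,0,0,60],
  [0,0,0,0,0,0,60],
])

```text
time_s: 17.2
tool_pos: [545.5, 108.8, 33.4]
ee_rot: [-179.9, 0.1, -178.7]
ft_force: [0.5, 0.7, -0.2]
opening: 0.598
```

Emit:
move_arm([
  [0.05,0,0.15,0,0,0,45],
  [0,0,0,0,0,0,45],
  [0,0,0,0,0,0,45],
  [0,0,0,0,0,0,45],
  [0,0,0,0,0,0,45],
  [0,0,0,0,0,0,45],
  [0,0,0,0,0,0,45],
  [0,0,0,0,0,0,45],
  [0,0,0,0,0,0,45],
  [0,0,0,0,0,0,45],
  [0,0,0,0,0,0,45],
  [0,0,0,0,0,0,45],
  [0,0,0,0,0,0,45],
  [0,0,0,0,0,0,45],
  [0,0,0,0,0,0,45],
])

```text
time_s: 18.45
tool_pos: [545.3, 108.9, 32.3]
ee_rot: [-179.9, 0.1, -178.7]
ft_force: [-0.6, -0.6, -0.9]
opening: 0.451
```

Run:
```python
from h import *
s=read_state();im,c=snap('wrist','w14'); print(s['time_s'],s['tool_pos'],s['ee_rot'],s['ft_force'])
cv2.imwrite('pics/w14c.png',cv2.cvtColor(cv2.resize(im[200:400,170:470],None,fx=2.6,fy=2.6,interpolation=2),4))
```

```text
18.45 [545.34533891 108.8929396   32.30007132] [-1.79871278e+02  1.34475072e-01 -1.78741983e+02] [-0.60614216 -0.61594851 -0.87917376]
```

View pics/w14c.png

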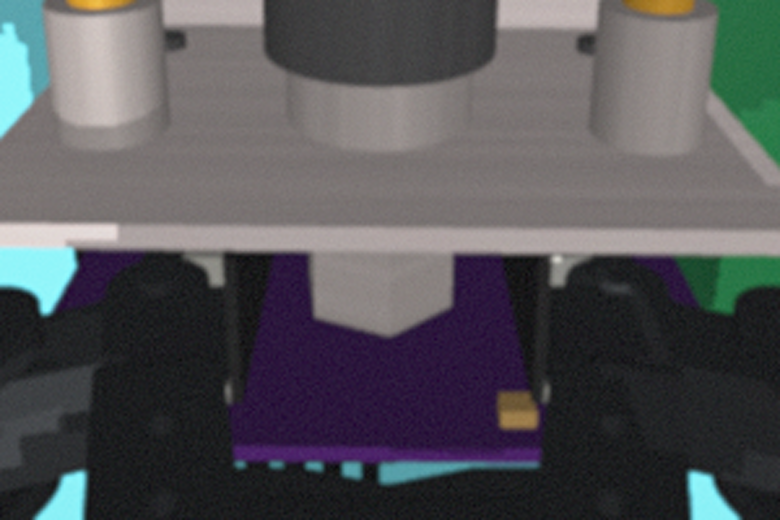

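The corner now points up at crop (388,337), with flats almost at ±y. Closing now.

Emit:
move_arm([
  [0,0,0,0,0,0,45],
  [0,0,0,0,0,0,0],
  [0,0,0,0,0,0,0],
  [0,0,0,0,0,0,0],
  [0,0,0,0,0,0,0],
  [0,0,0,0,0,0,0],
  [0,0,0,0,0,0,0],
  [0,0,0,0,0,0,0],
])

```text
time_s: 19.17
tool_pos: [545.4, 107.7, 32.5]
ee_rot: [-179.8, 0.1, -178.7]
ft_force: [-0.5, -1.0, -0.4]
opening: 0.221
```

Run:
```python
from h import *
s=read_state();im,c=snap('wrist','w15'); print(s['time_s'],s['tool_pos'],s['ee_rot'],s['ft_force'],s['torque'],s['opening'])
cv2.imwrite('pics/w15c.png',cv2.cvtColor(cv2.resize(im[200:400,170:470],None,fx=2.6,fy=2.6,interpolation=2),4))
```

```text
19.1667 [545.35159413 107.67332055  32.52964613] [-1.79769196e+02  1.31940444e-01 -1.78719662e+02] [-0.53238449 -1.00718427 -0.39360693] [ 0.01495458 -0.00454244 -0.06438265] 0.2208361102580177
```

View pics/w15c.png

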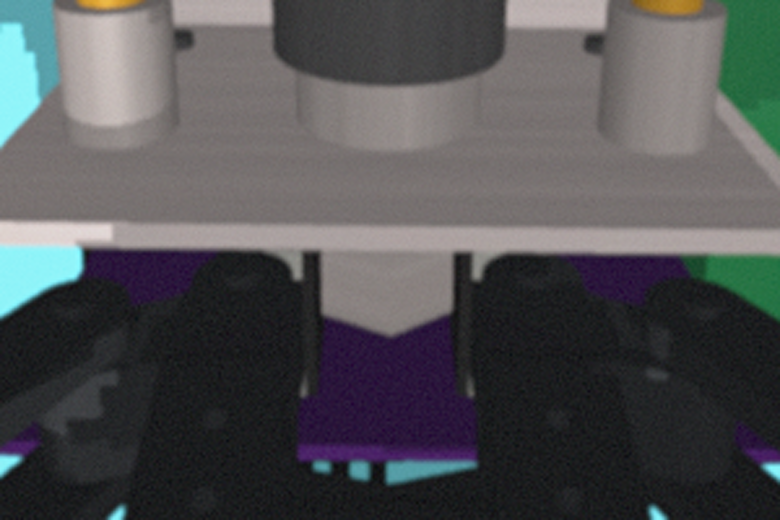

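The pads are flush on the flats, with the corner at the middle (390,336). I'll wait about 1.5 s and check that the bolt has stopped, then look at the other items.

Emit:
move_arm([
  [0,0,0,0,0,0,0],
  [0,0,0,0,0,0,0],
  [0,0,0,0,0,0,0],
  [0,0,0,0,0,0,0],
  [0,0,0,0,0,0,0],
  [0,0,0,0,0,0,0],
  [0,0,0,0,0,0,0],
  [0,0,0,0,0,0,0],
  [0,0,0,0,0,0,0],
  [0,0,0,0,0,0,0],
  [0,0,0,0,0,0,0],
  [0,0,0,0,0,0,0],
  [0,0,0,0,0,0,0],
  [0,0,0,0,0,0,0],
  [0,0,0,0,0,0,0],
  [0,0,0,0,0,0,0],
  [0,0,0,0,0,0,0],
  [0,0,0,0,0,0,0],
])

```text
time_s: 20.72
tool_pos: [545.4, 107.7, 32.6]
ee_rot: [-179.8, 0.1, -178.7]
ft_force: [-0.0, -0.7, -0.1]
opening: 0.221
```

Run:
```python
from h import *
s=read_state();im,c=snap('wrist','w16'); print(s['time_s'],s['tool_pos'],s['ee_rot'],s['ft_force'],s['torque'],s['opening'])
a=cv2.resize(im[200:400,220:420],None,fx=2,fy=2,interpolation=2)
im2,_=snap('scene','s16');b=cv2.resize(im2[160:240,300:380],(400,400),interpolation=2)
cv2.imwrite('pics/w16c.png',cv2.cvtColor(np.hstack([a,b]),4))
snap('top','t16')
```

```text
20.7167 [545.37666461 107.65516702  32.56065154] [-1.79762782e+02  1.35183457e-01 -1.78714354e+02] [-0.03034073 -0.66093833 -0.07312889] [ 0.00971895  0.04303197 -0.01400283] 0.22051711263694856
```

View pics/w16c.png

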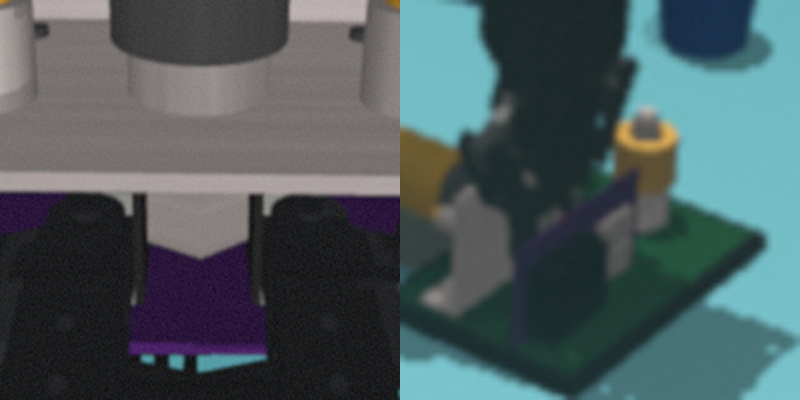

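View pics/t16.png

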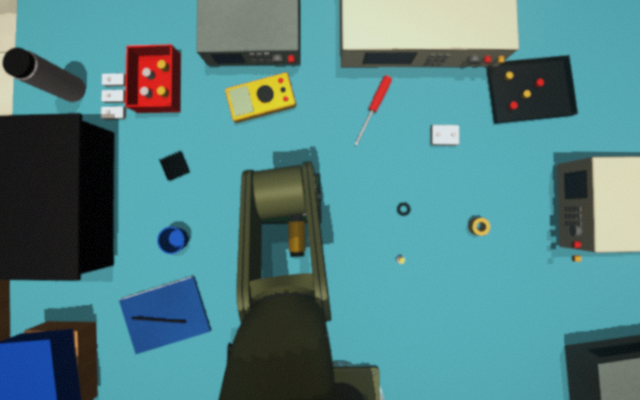

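The corner has stayed at the middle (200,258 of the crop) for 1.5 s, so the bolt is stopped. The collar is seated upright on the shoulder, and the bystanders are where they were. Handing in.

```bash
python3 -c "
from cell import job
print(job.close_job())"
```

```text
the job is handed in; nothing more can be done
None
```

The collar is on the post and released, and the arm is still holding the bolt head still. The job was handed in at about 21 s.

- **Collar:** I took the smaller of the two brass rings (about 35 mm measured; the other is about 46 mm). I slid it over the post until it met the shoulder with a 26 N push, then let go. Pictures after release show it standing upright on the shoulder with the post tip protruding.
- **Bolt:** I gripped the head from above, fingers closing along the jig's y, when its flats faced the pads. The opening held steady at 0.221 (about 19 mm), and in pictures 1.5 s apart the hex had not turned.
- **Forces and surroundings:** The side force in the gap read under about 1 N, so there was no sign of touching the card. The last top picture shows the bystanders that are in view unmoved; the arm hides the jig there.

**Disagreements:** The wrist and top cameras differed by about 2 mm on the post position. I used the wrist value, and the collar went on with no resistance. During moves the tool drifted by up to about 2 cm and 3.5 degrees, and I corrected this before each approach.

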